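Set the springiness of the bread stand's hold-down blade

ROBOT

A 6-joint arm with a two-finger parallel gripper is mounted at the origin on the work surface. World frame = base frame: x ahead of the robot, y to its left, z up, the work surface at z = 0. Lengths are in m, angles in rad, forces in N, time in s.
With the tool pointing down it reaches from about 0.35 to 0.85 m from the base axis. Payload 8.1 kg.
Tool frame: the origin (TCP) lies at the very end of the fingers, on their centre line; the grasp point (between the pads) lies robot.grip_point_offset behind it (robot.grip_point_offset is the distance from the TCP to the grasp point, in m); z points along the fingers, y is the line along which they close (so a half turn about z gives the same grasp; the last joint's range is limited). The gripper opens to 93 mm and grips with 3 to 60 N. Pads are 15 mm wide; open, the fingers measure 128 mm over their backs; the gripper's body (75 mm by 188 mm) begins 65 mm behind the grasp point.
Start: joints at [1.221, 0.13, 1.488, -0, 1.523, -0.085], TCP at [0.157, 0.579, 0.219] pointing down, gripper open.
Joint ranges: [-2.96, 2.96], [-0.89, 2.26], [0.02, 2.5], [-1.34, 4.48], [0, 2.73], [-2.66, 2.66]. Speed limits (rad/s): [2.39, 2.39, 2.79, 3.14, 3.14, 3.14].

INTERFACE

Orientations are given as a rotation vector (axis times angle).
In Python, from plant import robot, eyes gives the robot as it stands. The module is installed in compiled form; this text tells all that it offers.
- The arm moves only by the tool apply_moves, never from a script. Its argument "steps" is one flat list of numbers, 7 for each row, row after row: the shift along the tool's x, y, z in units of 30 mm (1.0 is 30 mm), then the turn, a rotation vector about the tool's x, y, z in units of 6 degrees (1.0 is 6 degrees), then the opening in per cent of the stroke, from 0 (shut) to 100 (fully open). In form: [dx, dy, dz, ax, ay, az, fingers, dx, dy, dz, ax, ay, az, fingers, ...]. A call has 1 to 12 rows; each row shifts and turns the commanded pose from where the row before left it, along the tool's axes as they then stand; what a row does not reach is not made up. A row lasts 1/12 s, in which the tool goes at most 41.7 mm and 7.16 degrees, less where a joint would pass 70% of its speed; a pose out of reach is approached as far as the arm can. A call is refused whole if a number of a shift passes 1 or a number of a turn 1, either way. A call with a gripper value outside its range is refused whole. The fingers move at their own pace and stop on an object; "grip_force" is the grip in N (left out, the last holds). Time passes only in rows, so rows that do not move let the fingers close. It gives the time, the measured TCP pose, the force, the opening and the grip force at its end, in the units of the state.
- robot.read_state(): the state, without advancing time (a new reading comes with each control period).
- eyes.read_camera(name): name is "scene" or "side" or "wrist"; returns the picture (384x512x3 uint8, red, green, blue); there is no depth.
- eyes.calibration(name): a dict with "K" (3x3 intrinsics, pixels), "k1" (the pictures are not rectified: a ray, as slopes to the right and down, at radius r is drawn at 1 + k1 r^2 times it, then the intrinsics apply), "R" (3x3) and "t" (3): a world point X has camera coordinates R X + t. Camera axes: x right, y down, z forward; pixel columns grow to the right and rows downward; lengths in m; the calibration is good to about 2 mm. A picture is of the moment at which its call begins: read the wrist's pose just before it. calibration takes no time and is no camera call; for the wrist camera it gives the pose at the moment of the call.
- robot.close_job(): hands the job in; it is judged then, once.
Trained networks look in the newest picture that a camera, given by its name, has taken for a name from the list of things; names that differ only in an ending like _2 or _b are one class to them, and where a whole thing is asked for, a point or a joint stands for the part that bears it (a point fixed in the world has none). Each returns a list of dicts, best first, with "conf" (0 to 1); they miss things now and then, are a little off and sometimes report something else, mostly with a low value. They report only what shows in the picture. A call takes as long as a camera call.
- eyes.search_frame(camera, thing): "rect" ([left, top, width, height] in pixels, round what is visible of it).
- eyes.place_of(camera, thing): "xy" ([column, row] in pixels: a listed point, or the origin of a listed thing).
The state is a dict: "t": time; "q": joint angles; "dq": joint speeds; "joint_torque": joint torques, N m; "tool_pos": TCP position; "orientation": TCP orientation; "force": force on the tool from outside, world axes, zero at the start; "wrist_torque": the same for the moment, N m; "opening": finger opening in m; "gripper_force": force on a finger pad.
Only numpy, scipy, OpenCV 4.12 (cv2) and the standard library are available. Lean on these libraries where they do the work, as an engineer would, in place of code of your own. Each camera call takes 0.05 s, during which the arm holds its last target. There are 200 camera calls.

TASK

The steel hold-down blade on the bread-slicing stand is too stiff because it has been pushed too far into its clamp: draw it out by its blue saddle until a steady downward press of 8 N on top of the saddle brings the blade's red tip level with the green stripe. Finish with such a check press, held for a second, then let the blade spring back up and leave it alone. Never press the blade with more than 20 N or bend it far past the stripe, and do not shift the loaf, the steel jug or the blue cup.

Things in the scene. Friction and masses are not known exactly. Their poses are not given: they have to be found in the camera images.
- stand: bread-slicing stand fixed to the counter: wooden plate 140 (x) by 300 (y) by 15 mm thick, origin at the centre of its underside. A dark steel clamp (46 mm wide, y -137 to -85 mm, top at 89 mm, bolts to 93 mm) grips the spring blade, which reaches out along the stand's +y above x 0
- clamp_edge (a point): front edge of the clamp, where the blade bends: stand x 0, y -85 mm, 75 mm above the counter
- stripe (a point): middle of the green stripe (3.2 mm high, 63 mm above the counter) that runs along y on the white gauge fence, on the face towards the blade; fence 8 mm thick, from x -31 to -23 mm, y +70 to +145 mm of the stand, top at 100 mm; a thin black line 75 mm up marks the tip at rest
- saddle (a point): centre for a grasp of the blue saddle on the blade, 84 mm above the counter at rest: 26 mm wide along the stand's x, 12 mm along y, from 76 to 91.5 mm up. Pinch it from above across x: the fingers pass either side of the blade (24 mm wide, 3 mm thick, 60 mm free below it). The blade slides in the clamp along the stand's y with about 8 N of friction and stays where it is left
- saddle_top (a point): highest line of the saddle, a rounded bar along the stand's x, 91.5 mm above the counter at rest; the press goes here. Its distance along y from the clamp edge (the lever arm) can be set from 40 to 125 mm by sliding the blade; it starts at 40 to 46 mm, which is too stiff
- tip (a point): end of the blade's red tip, at mid thickness, 90 mm beyond the saddle, 75 mm above the counter at rest; it has to come down 12 mm to be level with the green stripe
- flex (a joint): bend of the blade about the clamp edge (rad): 0 at rest against its stop, grows as the blade goes down. It stays on its stop until press x lever arm exceeds a preload (about 0.07 to 0.7 N m, unseen, differing from day to day with wear), then bends 0.2 rad per further N m. Longer lever arm: softer. Drawing out by 10 mm takes roughly 1 N off the press that brings the tip to the stripe
- loaf: golden loaf 74 wide, 150 long, 77 mm high on a small wooden board, loose; leave alone; origin under its centre
- jug: steel milk jug, 72 mm wide, 90 mm high, loose; leave alone; origin under its centre
- cup: blue ceramic cup, 64 mm wide, 60 mm high, loose; leave alone; origin under its centre

How it is judged:
On the way:
1. check press: 8 N (within 0.9 N) on top of the blue saddle with the tip level with the green stripe (within 1.7 mm of its middle), held for half a second (contact force between the fingers and blade_c3 above 7.1 N and contact force between the fingers and stand below 8.9 N and height (world z) of tip between 0.0613 and 0.0647 m), for 0.5 s.
At the end, for the whole second after the job is handed in: after the check press the blade is let go and back up at rest (tip above 72 mm), the robot touches no part of the stand, and the loaf, jug and cup are within 15 mm of where they stood (height (world z) of tip above 0.072 m and contact force between the fingers and stand below 0.1 N and distance of each of loaf, jug, cup from where it was at the start of the episode below 0.015 m).
It fails at once if the saddle is pressed from above with more than 20 N (contact force between anything else and blade_c3 above 20 N).
It fails at once if the blade is bent far past the green stripe (tip more than 30 mm down) (height (world z) of tip below 0.045 m).
It fails at once if the loaf, jug or cup is shifted by more than 15 mm (distance of any of loaf, jug, cup from where it was at the start of the episode above 0.015 m).
It also fails if it takes over 72 s, if anything falls off the work surface, if the arm or the gripper's body presses on something with over 40 N, if the wrist force passes 120 N, or if a joint passes its speed limit or range.

## Working session

There is one attempt and no reset: what is moved stays moved. The work goes in short steps, Python scripts to look and compute and a tool call to move; the robot and the scene stay as the last step left them, time stands still between calls to the robot, and variables do not carry over. Pictures are saved under pics/ and viewed, at most 10 in all, crops included, and the job is handed in when it is done.

Besides the shell and the picture viewer there is one more tool, called by a JSON object that holds its "fn" and its "kwargs". apply_moves: Moves the arm, as the interface text tells. Its arguments: {"type":"object","properties":{"steps":{"type":"array"},"grip_force":{"type":"number"}},"required":["steps"]}

```bash
mkdir -p pics
cat > h.py <<'E'
import numpy as np, cv2
from plant import robot, eyes
from scipy.spatial.transform import Rotation as Ro
def ray(cam,xy,cal=None):
    c=cal or eyes.calibration(cam);K=np.array(c["K"]);R=np.array(c["R"]);t=np.array(c["t"])
    p=np.array([(xy[0]-K[0,2])/K[0,0],(xy[1]-K[1,2])/K[1,1]]);u=p.copy()
    for _ in range(20): u=p/(1+c["k1"]*(u@u))
    return -R.T@t, R.T@np.array([u[0],u[1],1])
def atz(cam,xy,z,cal=None):
    o,d=ray(cam,xy,cal);return o+d*(z-o[2])/d[2]
def proj(cam,X,cal=None):
    c=cal or eyes.calibration(cam);p=np.array(c["R"])@X+np.array(c["t"]);u=p[:2]/p[2];u=u*(1+c["k1"]*(u@u))
    K=np.array(c["K"]);return np.array([u[0]*K[0,0]+K[0,2],u[1]*K[1,1]+K[1,2]])
def snap(cam,name):
    im=eyes.read_camera(cam);cv2.imwrite("pics/"+name+".png",cv2.cvtColor(im,cv2.COLOR_RGB2BGR));return im
E
python3 - <<'E'
from h import *
np.set_printoptions(precision=4,suppress=True)
s=robot.read_state();print({k:np.round(v,4) for k,v in s.items()}, robot.grip_point_offset)
ims=[]
Z=dict(stand=0,clamp_edge=.075,stripe=.063,saddle=.084,saddle_top=.0915,tip=.075,loaf=0,jug=0,cup=0)
for c in ("scene","side","wrist"):
    im=snap(c,c+"0");ims.append(im)
    for n,z in Z.items():
        for r in eyes.place_of(c,n)[:2]: print(c,n,round(r["conf"],2),np.round(r["xy"],1),atz(c,r["xy"],z))
m=np.zeros((384*1,1024,3),np.uint8);m=np.hstack(ims[:2]);cv2.imwrite("pics/both0.png",cv2.resize(m,(800,300))[:,:,::-1])
E
```

```text
{'t': np.float64(0.0), 'q': array([ 1.2206,  0.1311,  1.4893, -0.    ,  1.523 , -0.0854]), 'dq': array([-0.0012,  0.0005, -0.0001, -0.0015,  0.0002,  0.0001]), 'joint_torque': array([ -0.0031, -55.9864, -49.174 ,   0.0764,   0.0358,  -0.0001]), 'tool_pos': array([0.1568, 0.5786, 0.2176]), 'orientation': array([-0.4146, -3.1137,  0.0027]), 'force': array([ 0.7007,  0.8315, -0.5487]), 'wrist_torque': array([ 0.0213, -0.0089, -0.0063]), 'gripper_force': np.float64(0.0), 'opening': np.float64(0.0931)} 0.0188
scene stand 0.85 [259.2 222. ] [0.5829 0.0276 0.    ]
scene stand 0.72 [245.5 208.6] [0.5211 0.0426 0.    ]
scene clamp_edge 0.82 [234.2 218.3] [ 0.5645 -0.0513  0.075 ]
scene stripe 0.88 [288.9 188.4] [0.6056 0.1326 0.063 ]
scene saddle 0.66 [246.2 207.9] [ 0.5712 -0.0107  0.084 ]
scene saddle_top 0.7 [246.9 209.8] [ 0.5813 -0.0197  0.0915]
scene tip 0.72 [289.3 261.1] [ 0.7539 -0.0721  0.075 ]
scene tip 0.67 [273.3 200.6] [0.6061 0.0601 0.075 ]
scene loaf 0.8 [334.5 189. ] [ 0.6802  0.2664 -0.    ]
scene jug 0.62 [165.6 264. ] [ 0.4816 -0.2323 -0.    ]
scene cup 0.76 [288.3 262.7] [ 0.7266 -0.0331  0.    ]
side stand 0.76 [261.5 209.3] [0.5903 0.0257 0.    ]
side stand 0.25 [277.5 173.4] [ 0.5835 -0.1792  0.    ]
side clamp_edge 0.58 [277.5 174.2] [ 0.5614 -0.035   0.075 ]
side stripe 0.68 [271.5 171.6] [ 0.5832 -0.0682  0.063 ]
side stripe 0.61 [245.8 208.9] [0.6069 0.1261 0.063 ]
side saddle 0.62 [271.6 173.3] [ 0.5745 -0.0196  0.084 ]
side saddle_top 0.76 [271.2 172.2] [ 0.5742 -0.0113  0.0915]
side tip 0.89 [253.9 193.6] [0.5996 0.075  0.075 ]
side tip 0.32 [246.1 209.3] [0.6015 0.1452 0.075 ]
side loaf 0.76 [195.3 264.3] [0.6832 0.2649 0.    ]
side jug 0.93 [314.2 171.6] [ 0.4754 -0.2171  0.    ]
side jug 0.52 [279.1 169. ] [ 0.5836 -0.2091  0.    ]
side cup 0.85 [216.4 193.2] [ 0.7284 -0.0249  0.    ]
```

View pics/both0.png

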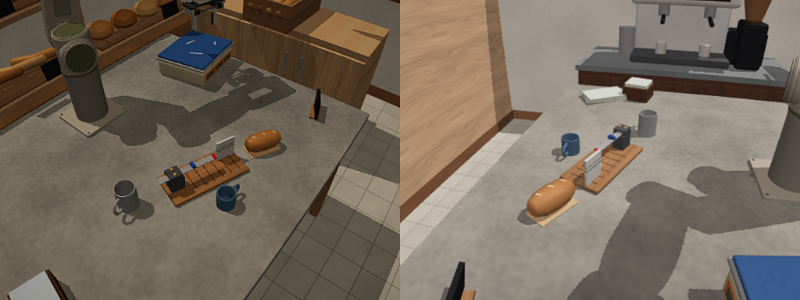

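The scene view shows the stand mid-counter at about (0.585, 0.027), its +y turned about 19° towards world +x. The clamp end is nearest the jug, the cup is at its +x side and the loaf is beyond the fence. I'll go above the saddle.

```bash
cat >> h.py <<'E'
def plan(pos,phi):
    # phi: stand yaw; tool y along stand x (either sign), tool z down
    s=robot.read_state();R0=Ro.from_rotvec(s["orientation"]);best=None
    for sg in (1,-1):
        y=sg*np.array([np.cos(phi),np.sin(phi),0]);z=np.array([0,0,-1.]);x=np.cross(y,z)
        R1=Ro.from_matrix(np.c_[x,y,z]);rv=(R0.inv()*R1).as_rotvec()
        if best is None or np.linalg.norm(rv)<np.linalg.norm(best[0]): best=(rv,R1,sg)
    rv,R1,sg=best
    print("turn6deg",np.round(np.degrees(rv)/6,3),"shift30 after turn",np.round(R1.inv().apply(np.array(pos)-s["tool_pos"])/.03,3),"yaxis sign",sg,
      "shift30 in present axes",np.round(R0.inv().apply(np.array(pos)-s["tool_pos"])/.03,3))
E
python3 - <<'E'
from h import *
plan([.573,-.013,.2],-np.radians(19.5))
s=robot.read_state();print(np.round(Ro.from_rotvec(s["orientation"]).as_matrix(),3))
E
```

```text
turn6deg [-1.0000e-03  0.0000e+00 -1.4279e+01] shift30 after turn [ 13.976 -19.658   0.621] yaxis sign -1 shift30 in present axes [-18.549 -15.418   0.623]
[[-0.965  0.262  0.   ]
 [ 0.262  0.965 -0.   ]
 [-0.    -0.    -1.   ]]
```

{"fn": "apply_moves", "kwargs": {"steps": [0, 0, 0, 0, 0, 1, 100, 0, 0, 0, 0, 0, 1, 100, 0, 0, 0, 0, 0, 1, 100, 0, 0, 0, 0, 0, 1, 100, 0, 0, 0, 0, 0, 1, 100, 0, 0, 0, 0, 0, 1, 100, 0, 0, 0, 0, 0, 1, 100, 0, 0, 0, 0, 0, 1, 100, 0, 0, 0, 0, 0, 1, 100, 0, 0, 0, 0, 0, 1, 100, 0, 0, 0, 0, 0, 1, 100, 0, 0, 0, 0, 0, 1, 100]}}

```text
t: 2.5
tool_pos: [0.157, 0.5791, 0.2186]
orientation: [2.172, 2.27, -0.0]
force: [-0.3, -0.9, 0.1]
opening: 0.0928
gripper_force: 0.0
```

{"fn": "apply_moves", "kwargs": {"steps": [0, 0.5, 0, 0, 0, 1, 100, 0, 0.5, 0, 0, 0, 1, 100, 0, 0.5, 0, 0, 0, 1, 100, 0, 0.5, 0, 0, 0, 0.72, 100, -0.7, 1, 0, 0, 0, 0, 100, -0.7, 1, 0, 0, 0, 0, 100, -0.7, 1, 0, 0, 0, 0, 100, -0.7, 1, 0, 0, 0, 0, 100, -0.7, 1, 0, 0, 0, 0, 100, -0.7, 1, 0, 0, 0, 0, 100, -0.7, 1, 0, 0, 0, 0, 100, -0.7, 1, 0, 0, 0, 0, 100]}}

```text
t: 3.5
tool_pos: [0.3872, 0.3327, 0.2189]
orientation: [2.565, 1.814, 0.001]
force: [0.6, 0.4, 0.4]
opening: 0.0927
gripper_force: 0.0
```

Run:
```python
from h import *
s=robot.read_state();print(s["t"],s["q"],s["tool_pos"],s["opening"])
plan([.573,-.013,.2],-np.radians(19.5))
```

```text
3.5 [ 6.09472059e-01 -1.14130739e-01  1.73362117e+00 -2.90109588e-05
  1.52148753e+00  9.49447903e-01] [0.387186   0.33273691 0.21887811] 0.09272902413857484
turn6deg [ 0.004 -0.005  0.003] shift30 after turn [-8.796  9.686  0.629] yaxis sign 1 shift30 in present axes [-8.8    9.682  0.629]
```

{"fn": "apply_moves", "kwargs": {"steps": [-0.88, 0.97, 0.06, 0, 0, 0, 100, -0.88, 0.97, 0.06, 0, 0, 0, 100, -0.88, 0.97, 0.06, 0, 0, 0, 100, -0.88, 0.97, 0.06, 0, 0, 0, 100, -0.88, 0.97, 0.06, 0, 0, 0, 100, -0.88, 0.97, 0.06, 0, 0, 0, 100, -0.88, 0.97, 0.06, 0, 0, 0, 100, -0.88, 0.97, 0.06, 0, 0, 0, 100, -0.88, 0.97, 0.06, 0, 0, 0, 100, -0.88, 0.95, 0.06, 0, 0, 0, 100, 0, 0, 0, 0, 0, 0, 100]}}

```text
t: 4.42
tool_pos: [0.5739, -0.0177, 0.1999]
orientation: [2.568, 1.806, -0.002]
force: [0.4, 0.7, 0.2]
opening: 0.0929
gripper_force: 0.0
```

Run:
```python
from h import *
np.set_printoptions(precision=4,suppress=True)
s=robot.read_state();print(s["t"],s["tool_pos"])
cal=eyes.calibration("wrist");snap("wrist","w1")
for n,z in dict(clamp_edge=.075,stripe=.063,saddle=.084,saddle_top=.0915,tip=.075,stand=0).items():
    for r in eyes.place_of("wrist",n)[:2]: print(n,round(r["conf"],2),np.round(r["xy"],1),atz("wrist",r["xy"],z,cal))
```

```text
4.4167 [ 0.5739 -0.0177  0.1999]
clamp_edge 0.96 [261.4 221.2] [ 0.5613 -0.0548  0.075 ]
saddle_top 0.75 [259.4 181.6] [ 0.5745 -0.0122  0.0915]
tip 0.97 [262.3  83.6] [0.606  0.0676 0.075 ]
tip 0.53 [383.7 133.1] [ 0.6976 -0.0113  0.075 ]
stand 0.89 [261.  128.3] [0.59   0.0259 0.    ]
```

View pics/w1.png

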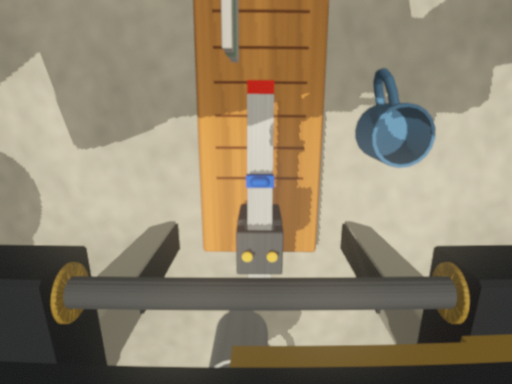

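The wrist view shows the blade running straight up the picture: saddle at (260,181), red tip end at about row 80, clamp below at rows 207–272, and the cup well clear at (396,132). I'll refine the points by colour.

```bash
cat >> h.py <<'E'
def blobs(im,cal,roi=None):
    a=im.astype(int);r,g,b=a[...,0],a[...,1],a[...,2]
    red=(r>150)&(g<60)&(b<60);blue=(b>110)&(b-r>80)
    out={}
    for n,m in (("red",red),("blue",blue)):
        if roi: k=np.zeros_like(m);k[roi[1]:roi[3],roi[0]:roi[2]]=1;m=m&k.astype(bool)
        k,l,st,c=cv2.connectedComponentsWithStats(m.astype(np.uint8))
        if k<2: continue
        i=1+np.argmax(st[1:,4]);out[n]=(st[i],c[i])
    return out
E
python3 - <<'E'
from h import *
np.set_printoptions(precision=4,suppress=True)
cal=eyes.calibration("wrist");im=cv2.imread("pics/w1.png")[:,:,::-1]
print("cam",-np.array(cal["R"]).T@np.array(cal["t"]))
B=blobs(im,cal,(230,60,290,260))
for n in B: print(n,B[n])
st,c=B["red"];T=atz("wrist",[c[0],st[1]-.5],.0765,cal)
st,c=B["blue"];S=atz("wrist",c,.0885,cal)
d=T-S;print("T",T,"S",S,np.linalg.norm(d[:2]),np.degrees(np.arctan2(d[0],d[1])))
# plank edges: wood mask
a=im.astype(int);w=((a[...,0]-a[...,2])>60)
L=[];Rr=[]
for row in range(20,240,20):
    x=np.where(w[row,150:350])[0]+150;L.append(atz("wrist",[x[0]-.5,row],.015,cal));Rr.append(atz("wrist",[x[-1]+.5,row],.015,cal))
for E in (L,Rr):
    E=np.array(E);p=np.polyfit(E[:,1],E[:,0],1);print("edge x at y=0",p[1],"deg",np.degrees(np.arctan(p[0])))
E
```

```text
cam [0.5952 0.0582 0.368 ]
red (array([247,  81,  27,  12, 314], dtype=int32), array([260.3312,  86.4395]))
blue (array([247, 176,  27,  11, 274], dtype=int32), array([259.6204, 181.208 ]))
T [0.6026 0.0787 0.0765] S [ 0.5724 -0.005   0.0885] 0.08901677326334004 19.79210044534863
edge x at y=0 0.4999759501574186 deg 19.922434546940515
edge x at y=0 0.6479711048815103 deg 19.550265913454016
```

```bash
cat > m.py <<'E'
from h import *
np.set_printoptions(precision=4,suppress=True)
def meas(name="w",zt=.0765):
    cal=eyes.calibration("wrist");s=robot.read_state();im=snap("wrist",name)
    print("t",s["t"],"tool",s["tool_pos"],"dq",np.abs(s["dq"]).max())
    B=blobs(im,cal,(200,0,320,330))
    st,c=B["red"];T=atz("wrist",[c[0],st[1]-.5],zt,cal)
    st2,c2=B["blue"];S=atz("wrist",c2,.0885,cal)
    d=T-S;print(st,st2,"T",T,"S",S,np.linalg.norm(d[:2]),np.degrees(np.arctan2(d[0],d[1])))
    return s,T,S
if __name__=="__main__":
    meas("w2");r=eyes.place_of("wrist","clamp_edge");cal=eyes.calibration("wrist")
    for x in r[:1]: print("clamp",atz("wrist",x["xy"],.075,cal))
    r=eyes.place_of("wrist","stand")
    for x in r[:1]: print("stand",atz("wrist",x["xy"],0,cal))
E
python3 m.py
```

```text
t 4.7667 tool [ 0.5719 -0.0102  0.2009] dq 0.003113769858853823
[254  89  26  12 309] [252 183  27  12 276] T [0.6054 0.0705 0.0765] S [ 0.5749 -0.0132  0.0885] 0.08906223353178953 20.046778253512667
clamp [ 0.5592 -0.0556  0.075 ]
stand [0.589  0.0251 0.    ]
```

Run:
```python
from h import *
plan([.5749,-.0132,.0652],-np.radians(19.9))
```

```text
turn6deg [ 0.004 -0.002  0.082] shift30 after turn [-0.049  0.122  4.524] yaxis sign 1 shift30 in present axes [-0.051  0.12   4.524]
```

{"fn": "apply_moves", "kwargs": {"steps": [-0.05, 0.12, 0.4, 0, 0, 0.08, 60, 0, 0, 0.6, 0, 0, 0, 60, 0, 0, 0.6, 0, 0, 0, 60, 0, 0, 0.6, 0, 0, 0, 60, 0, 0, 0.6, 0, 0, 0, 60, 0, 0, 0.6, 0, 0, 0, 60, 0, 0, 0.5, 0, 0, 0, 60, 0, 0, 0.4, 0, 0, 0, 60, 0, 0, 0.22, 0, 0, 0, 60, 0, 0, 0, 0, 0, 0, 60, 0, 0, 0, 0, 0, 0, 60]}}

```text
t: 5.83
tool_pos: [0.575, -0.0141, 0.065]
orientation: [-2.573, -1.803, 0.0]
force: [0.8, 0.1, 0.4]
opening: 0.056
gripper_force: 0.0
```

Run:
```python
from h import *
s=robot.read_state();print(s["t"],s["tool_pos"],s["force"],s["opening"]);plan([.5749,-.0132,.0652],-np.radians(19.9))
import m;m.meas("w3")
```

```text
5.8333 [ 0.5749992  -0.01410141  0.06498128] [0.76704403 0.14308747 0.44733829] 0.0559675979714461
turn6deg [-0.002  0.001 -0.012] shift30 after turn [ 0.027 -0.013 -0.007] yaxis sign 1 shift30 in present axes [ 0.027 -0.013 -0.007]
t 5.8333 tool [ 0.575  -0.0141  0.065 ] dq 0.019586251436425266
[ 236   67   52   25 1201] [249 242  37  20 555] T [0.6059 0.0706 0.0765] S [ 0.5789 -0.0148  0.0885] 0.08956291551900139 17.56849024405397
```

View pics/w3.png

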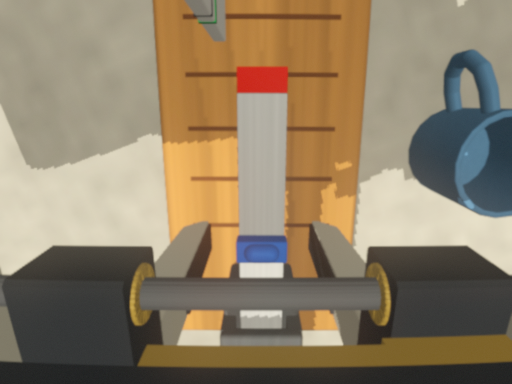

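The close-up shows the saddle at (262,250), centred between the open fingers, with clamp, fence and cup clear. I'll close gently, because the squeeze may count towards the 20 N limit, and draw out a little as a trial.

{"fn": "apply_moves", "kwargs": {"steps": [0.03, 0, 0, 0, 0, 0, 45, 0, 0, 0, 0, 0, 0, 35, 0, 0, 0, 0, 0, 0, 20, 0, 0, 0, 0, 0, 0, 20, 0, 0, 0, 0, 0, 0, 20, 0, 0, 0, 0, 0, 0, 20], "grip_force": 8}}

```text
t: 6.38
tool_pos: [0.5759, -0.0134, 0.0654]
orientation: [2.572, 1.802, 0.002]
force: [2.2, -0.4, 0.3]
opening: 0.0255
gripper_force: 8.0
```

{"fn": "apply_moves", "kwargs": {"steps": [0.05, 0, 0, 0, 0, 0, 20, 0.1, 0, 0, 0, 0, 0, 20, 0.1, 0, 0, 0, 0, 0, 20, 0.1, 0, 0, 0, 0, 0, 20, 0.1, 0, 0, 0, 0, 0, 20]}}

```text
t: 6.8
tool_pos: [0.5799, -0.0024, 0.0654]
orientation: [2.572, 1.801, -0.003]
force: [-1.0, -9.1, 1.7]
opening: 0.0262
gripper_force: 8.0
```

Run:
```python
import m; m.meas("w4")
```

```text
t 6.8 tool [ 0.5799 -0.0024  0.0654] dq 0.06141342934408306
[ 235   70   51   25 1220] [236 244  49  20 848] T [0.6096 0.0814 0.0765] S [ 0.5796 -0.0021  0.0885] 0.08872999357167431 19.814112506686122
```

The blade follows with 9 N of drag and no slip, so I'll continue to a lever arm of about 80 mm.

{"fn": "apply_moves", "kwargs": {"steps": [0.1, 0, 0, 0, 0, 0, 20, 0.1, 0, 0, 0, 0, 0, 20, 0.1, 0, 0, 0, 0, 0, 20, 0.1, 0, 0, 0, 0, 0, 20, 0.1, 0, 0, 0, 0, 0, 20, 0.1, 0, 0, 0, 0, 0, 20, 0.1, 0, 0, 0, 0, 0, 20, 0.1, 0, 0, 0, 0, 0, 20, 0, 0, 0, 0, 0, 0, 20, 0, 0, 0, 0, 0, 0, 20, 0, 0, 0, 0, 0, 0, 20]}}

```text
t: 7.77
tool_pos: [0.5883, 0.0207, 0.0654]
orientation: [2.572, 1.801, -0.001]
force: [0.2, -5.9, 2.0]
opening: 0.0259
gripper_force: 8.0
```

Run:
```python
import m; m.meas("w5")
```

```text
t 7.7667 tool [0.5883 0.0207 0.0654] dq 0.0023513622738813716
[ 235   70   52   25 1185] [236 243  49  21 863] T [0.6182 0.1044 0.0765] S [0.588  0.021  0.0885] 0.08866066277592344 19.884859846238076
```

{"fn": "apply_moves", "kwargs": {"steps": [0, 0, 0, 0, 0, 0, 40, 0, 0, 0, 0, 0, 0, 50, 0, 0, 0, 0, 0, 0, 50, 0, 0, -0.3, 0, 0, 0, 50, 0, 0, -0.5, 0, 0, 0, 50, 0, 0, -0.5, 0, 0, 0, 50, 0, 0, -0.36, 0, 0, 0, 50, 0, 0, 0, 0, 0, 0, 0, 0, 0, 0, 0, 0, 0, 0, 0, 0, 0, 0, 0, 0, 0, 0, 0, 0, 0, 0, 0, 0, 0, 0, 0, 0, 0, 0, 0]}}

```text
t: 8.82
tool_pos: [0.5874, 0.022, 0.1137]
orientation: [-2.572, -1.802, 0.002]
force: [-0.3, -0.0, 0.4]
opening: 0.0179
gripper_force: 0.0
```

Run:
```python
import m; s,T,S=m.meas("w6");print(s["opening"],s["force"]); m.plan([S[0],S[1],.0925],-m.np.radians(19.9))
f=[]
for i in range(4):
  m.eyes.read_camera("scene");f.append(m.robot.read_state()["force"][2])
print(f)
```

```text
t 8.8167 tool [0.5874 0.022  0.1137] dq 0.003333722656851813
[244  80  39  18 645] [244 213  37  16 459] T [0.6182 0.1045 0.0765] S [0.5868 0.0211 0.0885] 0.08916373800126166 20.606753460179505
0.017946891787137324 [-0.3311 -0.0141  0.3619]
turn6deg [-0.015  0.005 -0.012] shift30 after turn [-0.035 -0.01   0.71 ] yaxis sign 1 shift30 in present axes [-0.035 -0.009  0.71 ]
[np.float64(0.2667708194089118), np.float64(0.2178817746227642), np.float64(-0.3792820575085642), np.float64(0.3043225242024969)]
```

View pics/w6.png

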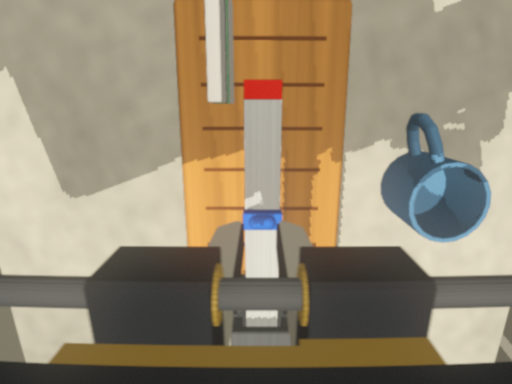

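The fingers are shut over the saddle (263,220), the blade did not move on release, and the cup and fence are clear. I'll go down to just above the bar.

{"fn": "apply_moves", "kwargs": {"steps": [-0.03, 0, 0.2, 0, 0, 0, 0, 0, 0, 0.2, 0, 0, 0, 0, 0, 0, 0.2, 0, 0, 0, 0, 0, 0, 0.07, 0, 0, 0, 0, 0, 0, 0, 0, 0, 0, 0, 0, 0, 0, 0, 0, 0, 0]}}

```text
t: 9.57
tool_pos: [0.5875, 0.0211, 0.0943]
orientation: [-2.573, -1.802, 0.001]
force: [-0.3, 0.2, -0.9]
opening: 0.0005
gripper_force: 0.0
```

{"fn": "apply_moves", "kwargs": {"steps": [0, 0, 0.03, 0, 0, 0, 0, 0, 0, 0.02, 0, 0, 0, 0, 0, 0, 0.02, 0, 0, 0, 0, 0, 0, 0.02, 0, 0, 0, 0, 0, 0, 0, 0, 0, 0, 0, 0, 0, 0, 0, 0, 0, 0]}}

```text
t: 10.07
tool_pos: [0.5878, 0.0211, 0.0921]
orientation: [2.573, 1.803, 0.0]
force: [-0.1, 0.5, -0.1]
opening: 0.0006
gripper_force: 0.0
```

{"fn": "apply_moves", "kwargs": {"steps": [0, 0, 0.02, 0, 0, 0, 0, 0, 0, 0.02, 0, 0, 0, 0, 0, 0, 0, 0, 0, 0, 0, 0, 0, 0, 0, 0, 0, 0]}}

```text
t: 10.4
tool_pos: [0.5881, 0.0211, 0.0915]
orientation: [2.573, 1.802, 0.001]
force: [-2.2, 0.8, 5.0]
opening: 0.0005
gripper_force: 2.6
```

{"fn": "apply_moves", "kwargs": {"steps": [0, 0, 0.02, 0, 0, 0, 0, 0, 0, 0.02, 0, 0, 0, 0, 0, 0, 0, 0, 0, 0, 0, 0, 0, 0, 0, 0, 0, 0]}}

```text
t: 10.73
tool_pos: [0.5882, 0.0211, 0.0906]
orientation: [2.572, 1.802, 0.001]
force: [-2.7, 0.1, 6.6]
opening: 0.0005
gripper_force: 3.6
```

{"fn": "apply_moves", "kwargs": {"steps": [0, 0, 0.02, 0, 0, 0, 0, 0, 0, 0.02, 0, 0, 0, 0, 0, 0, 0, 0, 0, 0, 0, 0, 0, 0, 0, 0, 0, 0]}}

```text
t: 11.07
tool_pos: [0.5882, 0.021, 0.0895]
orientation: [2.572, 1.802, 0.001]
force: [-3.4, -0.5, 8.7]
opening: 0.0007
gripper_force: 4.0
```

```bash
cat > f.py <<'E'
from h import *
np.set_printoptions(precision=3,suppress=True)
def avg(n=6):
    F=[];P=[]
    for i in range(n):
        eyes.read_camera("scene");s=robot.read_state();F.append(s["force"]);P.append(s["tool_pos"])
    F=np.mean(F,0);P=np.mean(P,0);Rz=Ro.from_euler("z",-19.9,degrees=True).as_matrix()
    print("t",round(s["t"],2),"F stand axes",Rz.T@F,"pos",P*1000);return F,P
if __name__=="__main__": avg()
E
python3 f.py
```

```text
t 11.37 F stand axes [-2.961 -1.016  7.923] pos [588.217  21.029  89.505]
```

{"fn": "apply_moves", "kwargs": {"steps": [0, -0.01, 0.02, 0, 0, 0, 0, 0, 0, 0.02, 0, 0, 0, 0, 0, 0, 0, 0, 0, 0, 0, 0, 0, 0, 0, 0, 0, 0]}}

```text
t: 11.7
tool_pos: [0.5882, 0.021, 0.0885]
orientation: [2.572, 1.802, 0.002]
force: [-2.6, -0.1, 9.6]
opening: -0.0001
gripper_force: 4.4
```

```bash
python3 f.py; python3 -c "import m;m.meas('w7')"
```

```text
t 12.0 F stand axes [-2.692 -1.234  8.765] pos [588.195  21.041  88.561]
t 12.0 tool [0.5882 0.021  0.0886] dq 0.0008725946313142335Traceback (most recent call last):
  File "<string>", line 1, in <module>
    import m;m.meas('w7')
             ~~~~~~^^^^^^
  File "m.py", line 8, in meas
    st2,c2=B["blue"];S=atz("wrist",c2,.0885,cal)
           ~^^^^^^^^
KeyError: 'blue'
```

Force against depth gives a preload of about 0.51 N m, so the lever arm should be about 103.5 mm, another 23.5 mm out. I'll lift, open, regrasp and draw.

{"fn": "apply_moves", "kwargs": {"steps": [0, 0, -0.1, 0, 0, 0, 0, 0, 0, -0.2, 0, 0, 0, 0, 0, 0, -0.3, 0, 0, 0, 0, 0, 0, -0.3, 0, 0, 0, 50, 0, 0, 0, 0, 0, 0, 50, 0, 0, 0, 0, 0, 0, 50, 0, 0, 0, 0, 0, 0, 50, 0, 0, 0, 0, 0, 0, 50, 0, 0, 0, 0, 0, 0, 50]}}

```text
t: 12.8
tool_pos: [0.5871, 0.0212, 0.1136]
orientation: [-2.572, -1.802, 0.001]
force: [-0.2, 0.5, -0.3]
opening: 0.036
gripper_force: 0.0
```

Run:
```python
import m; s,T,S=m.meas("w8");print(s["opening"],s["force"]); m.plan([.5880,.0208,.0652],-m.np.radians(19.9))
```

```text
t 12.8 tool [0.5871 0.0212 0.1136] dq 0.0008341413253021245
[243  79  39  18 664] [244 212  38  16 474] T [0.618  0.1044 0.0765] S [0.5883 0.0202 0.0885] 0.08924708368294607 19.439176523461825
0.03598086681239299 [-0.1743  0.4536 -0.2501]
turn6deg [-0.009  0.003 -0.012] shift30 after turn [-0.003  0.031  1.616] yaxis sign 1 shift30 in present axes [-0.003  0.033  1.616]
```

{"fn": "apply_moves", "kwargs": {"steps": [0, 0.02, 0, 0, 0, 0, 55, 0, 0, 0, 0, 0, 0, 55, 0, 0, 0, 0, 0, 0, 55, 0, 0, 0.4, 0, 0, 0, 55, 0, 0, 0.4, 0, 0, 0, 55, 0, 0, 0.4, 0, 0, 0, 55, 0, 0, 0.3, 0, 0, 0, 55, 0, 0, 0.12, 0, 0, 0, 55, 0, 0, 0, 0, 0, 0, 55]}}

```text
t: 13.6
tool_pos: [0.5866, 0.0211, 0.0633]
orientation: [-2.571, -1.801, 0.004]
force: [0.1, -0.5, -0.1]
opening: 0.0512
gripper_force: 0.0
```

{"fn": "apply_moves", "kwargs": {"steps": [0, 0, 0, 0, 0, 0, 40, 0, 0, 0, 0, 0, 0, 20, 0, 0, 0, 0, 0, 0, 20, 0, 0, 0, 0, 0, 0, 20, 0, 0, 0, 0, 0, 0, 20], "grip_force": 8}}

```text
t: 14.02
tool_pos: [0.5886, 0.021, 0.0663]
orientation: [2.572, 1.802, 0.001]
force: [0.1, 0.2, 2.1]
opening: 0.0258
gripper_force: 8.0
```

Run:
```python
import m; s,T,S=m.meas("w9");print(s["opening"],s["force"])
```

```text
t 14.0167 tool [0.5886 0.021  0.0663] dq 0.002086345149195798
[ 235   71   51   25 1175] [236 243  49  21 867] T [0.6182 0.1045 0.0765] S [0.5882 0.0209 0.0885] 0.08872671328127404 19.711277058520924
0.0257773064161502 [0.0978 0.2299 2.1409]
```

{"fn": "apply_moves", "kwargs": {"steps": [0.06, 0, 0, 0, 0, 0, 20, 0.1, 0, 0, 0, 0, 0, 20, 0.1, 0, 0, 0, 0, 0, 20, 0.1, 0, 0, 0, 0, 0, 20, 0.1, 0, 0, 0, 0, 0, 20, 0.1, 0, 0, 0, 0, 0, 20, 0.1, 0, 0, 0, 0, 0, 20, 0.1, 0, 0, 0, 0, 0, 20, 0.06, 0, 0, 0, 0, 0, 20, 0, 0, 0, 0, 0, 0, 20, 0, 0, 0, 0, 0, 0, 20, 0, 0, 0, 0, 0, 0, 20]}}

```text
t: 15.07
tool_pos: [0.5966, 0.0429, 0.0663]
orientation: [2.572, 1.801, -0.001]
force: [-3.3, -6.3, 4.5]
opening: 0.026
gripper_force: 8.0
```

Run:
```python
import m; s,T,S=m.meas("w10");print(s["opening"],s["force"], m.np.linalg.norm((T-[.6182,.1045,.0765])[:2]))
```

```text
t 15.0667 tool [0.5966 0.0429 0.0663] dq 0.002390434065700971
[ 236   71   49   25 1185] [235 244  50  20 854] T [0.6261 0.1264 0.0765] S [0.5961 0.0428 0.0885] 0.08886926635761645 19.772819309207392
0.025959778483446116 [-3.3227 -6.3259  4.4626] 0.023305608956500763
```

{"fn": "apply_moves", "kwargs": {"steps": [0, 0, 0, 0, 0, 0, 40, 0, 0, 0, 0, 0, 0, 50, 0, 0, 0, 0, 0, 0, 50, 0, 0, 0, 0, 0, 0, 50, 0, 0, -0.3, 0, 0, 0, 50, 0, 0, -0.5, 0, 0, 0, 50, 0, 0, -0.5, 0, 0, 0, 50, 0, 0, -0.36, 0, 0, 0, 50, 0, 0, 0, 0, 0, 0, 0, 0, 0, 0, 0, 0, 0, 0, 0, 0, 0, 0, 0, 0, 0, 0, 0, 0, 0, 0, 0, 0]}}

```text
t: 16.12
tool_pos: [0.5957, 0.0441, 0.1142]
orientation: [-2.572, -1.802, 0.002]
force: [-0.0, -0.2, -0.6]
opening: 0.0245
gripper_force: 0.0
```

Run:
```python
import m; s,T,S=m.meas("w11");print(s["opening"],s["force"]); m.plan([.0,.0,.0925]+m.np.r_[S[:2],0],-m.np.radians(19.9))
m.np.save("T.npy",T)
import f; f.avg(8)
```

```text
t 16.1167 tool [0.5957 0.0441 0.1142] dq 0.0037528097291716794
[244  81  37  18 659] [243 214  38  16 483] T [0.6261 0.1263 0.0765] S [0.5955 0.0424 0.0885] 0.08928997317867916 20.01338032486314
0.024528385389633513 [-0.0272 -0.2054 -0.5875]
turn6deg [-0.018  0.006 -0.012] shift30 after turn [-0.057  0.015  0.722] yaxis sign 1 shift30 in present axes [-0.057  0.017  0.722]
t 16.57 F stand axes [-0.072  0.152 -0.052] pos [596.164  44.119 114.876]
```

{"fn": "apply_moves", "kwargs": {"steps": [-0.05, 0.01, 0.2, 0, 0, 0, 0, 0, 0, 0.2, 0, 0, 0, 0, 0, 0, 0.2, 0, 0, 0, 0, 0, 0, 0.1, 0, 0, 0, 0, 0, 0, 0, 0, 0, 0, 0, 0, 0, 0, 0, 0, 0, 0]}}

```text
t: 17.07
tool_pos: [0.5959, 0.0426, 0.0939]
orientation: [-2.573, -1.802, 0.001]
force: [0.4, -0.1, 0.4]
opening: 0.0002
gripper_force: 0.0
```

{"fn": "apply_moves", "kwargs": {"steps": [0, 0, 0.03, 0, 0, 0, 0, 0, 0, 0.03, 0, 0, 0, 0, 0, 0, 0.03, 0, 0, 0, 0, 0, 0, 0, 0, 0, 0, 0, 0, 0, 0, 0, 0, 0, 0, 0, 0, 0, 0, 0, 0, 0]}}

```text
t: 17.57
tool_pos: [0.5963, 0.0426, 0.0918]
orientation: [2.573, 1.803, 0.0]
force: [0.2, 0.1, 0.4]
opening: 0.0007
gripper_force: 0.0
```

```bash
python3 f.py
```

```text
t 17.87 F stand axes [-0.137 -0.111  0.424] pos [596.289  42.602  91.801]
```

{"fn": "apply_moves", "kwargs": {"steps": [0, 0, 0.02, 0, 0, 0, 0, 0, 0, 0.02, 0, 0, 0, 0, 0, 0, 0.02, 0, 0, 0, 0, 0, 0, 0.02, 0, 0, 0, 0, 0, 0, 0.02, 0, 0, 0, 0, 0, 0, 0, 0, 0, 0, 0, 0, 0, 0, 0, 0, 0, 0]}}

```text
t: 18.45
tool_pos: [0.5966, 0.0425, 0.0894]
orientation: [2.573, 1.802, 0.001]
force: [-1.9, -0.1, 5.2]
opening: 0.0005
gripper_force: 2.9
```

```bash
python3 f.py
```

```text
t 18.75 F stand axes [-1.602 -1.084  5.699] pos [596.556  42.542  89.438]
```

{"fn": "apply_moves", "kwargs": {"steps": [0, 0, 0.02, 0, 0, 0, 0, 0, 0, 0.02, 0, 0, 0, 0, 0, 0, 0.02, 0, 0, 0, 0, 0, 0, 0.01, 0, 0, 0, 0, 0, 0, 0, 0, 0, 0, 0, 0, 0, 0, 0, 0, 0, 0]}}

```text
t: 19.25
tool_pos: [0.5966, 0.0425, 0.0875]
orientation: [2.573, 1.802, 0.001]
force: [-2.8, -0.6, 7.3]
opening: 0.0005
gripper_force: 3.4
```

```bash
python3 f.py
```

```text
t 19.55 F stand axes [-2.454 -1.668  6.579] pos [596.603  42.499  87.505]
```

The slope (0.46 N/mm) fits the model. The tip should be level at TCP z ≈ 85.1 mm with about 7.7–8 N, so I'll go there while easing the side force.

{"fn": "apply_moves", "kwargs": {"steps": [-0.005, -0.01, 0.02, 0, 0, 0, 0, -0.005, -0.01, 0.02, 0, 0, 0, 0, 0, 0, 0.02, 0, 0, 0, 0, 0, 0, 0.02, 0, 0, 0, 0, 0, 0, 0.01, 0, 0, 0, 0, 0, 0, 0, 0, 0, 0, 0, 0, 0, 0, 0, 0, 0, 0]}}

```text
t: 20.13
tool_pos: [0.5964, 0.0424, 0.0852]
orientation: [2.572, 1.802, 0.002]
force: [-0.9, -0.7, 8.5]
opening: 0.0001
gripper_force: 4.0
```

```bash
python3 f.py
python3 - <<'E'
from h import *
np.set_printoptions(precision=2,suppress=True)
cal=eyes.calibration("wrist");im=snap("wrist","w12");B=blobs(im,cal,(200,0,320,330));print(B.get("red"))
T=np.load("T.npy");st,c=B["red"]
for dz in (0,.010,.012,.014): # tip top edge expected
    print(dz,proj("wrist",T-[0,0,dz],cal))
print("obs",c[0],st[1]-.5,"width",st[2])
im2=snap("side","s12");print([ (r["xy"],r["conf"]) for r in eyes.place_of("side","tip")[:2]],proj("side",T-[0,0,.012]),proj("side",T))
cv2.imwrite("pics/c12.png",np.hstack([cv2.resize(im2[150:230,215:295],(500,500),interpolation=cv2.INTER_CUBIC),cv2.resize(im[20:160,180:300],(300,500))])[:,:,::-1])
E
```

```text
t 20.43 F stand axes [-1.637 -0.99   7.889] pos [596.452  42.415  85.255]
(array([240,  79,  41,  19, 762], dtype=int32), array([259.71,  87.96]))
0 [259.93  73.65]
0.01 [259.91  75.42]
0.012 [259.91  75.75]
0.014 [259.9   76.08]
obs 259.71128608923885 78.5 width 41
[([239.3, 209.6], 0.52)] [237.7  207.34] [237.62 202.93]
```

View pics/c12.png

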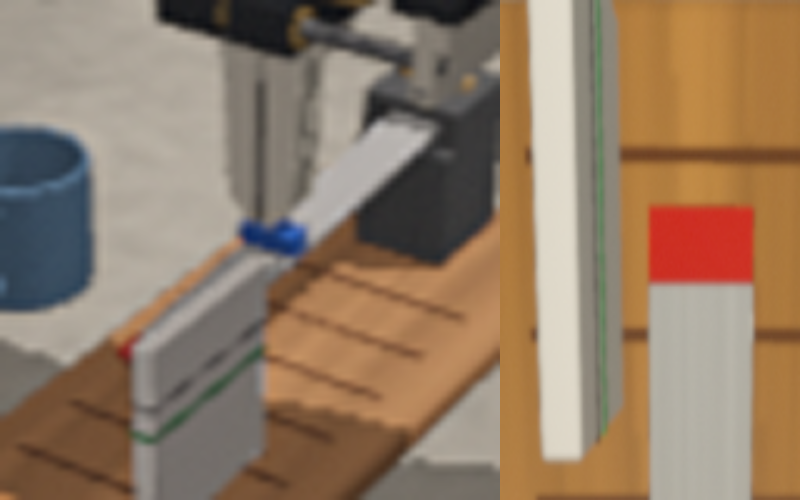

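The side crop shows the shut fingers pressing the blue saddle (tip mostly hidden behind the fence), and the wrist crop shows the tip beside the stripe. With 7.9 N and a 6.3 mm saddle drop, the tip drop is about 12 mm. I'll hold, then release straight up.

{"fn": "apply_moves", "kwargs": {"steps": [0, 0, 0, 0, 0, 0, 0, 0, 0, 0, 0, 0, 0, 0, 0, 0, 0, 0, 0, 0, 0, 0, 0, 0, 0, 0, 0, 0, 0, 0, 0, 0, 0, 0, 0, 0, 0, 0, 0, 0, 0, 0, 0, 0, 0, 0, 0, 0, 0, 0, 0, 0, 0, 0, 0, 0, 0, 0, 0, 0, 0, 0, 0, 0, 0, 0, 0, 0, 0, 0, 0, 0, 0, 0, 0, 0, 0, 0, 0, 0, 0, 0, 0, 0]}}

```text
t: 21.58
tool_pos: [0.5964, 0.0424, 0.0852]
orientation: [2.572, 1.802, 0.002]
force: [-2.5, -0.7, 8.9]
opening: 0.0006
gripper_force: 4.0
```

```bash
python3 f.py
python3 - <<'E'
# independent tip height: side+wrist red pixels
from h import *
cal=eyes.calibration("wrist")
im=cv2.imread("pics/w12.png")[:,:,::-1].astype(int)
# width-based depth: subpixel red+blade width at red rows, known 24 mm
def width(fn,r0,r1):
    a=cv2.imread(fn)[:,:,::-1].astype(float);out=[]
    for r in range(r0,r1):
        v=(a[r,225:295,0]-a[r,225:295,1]-a[r,225:295,2]*0);v=v/np.median(np.sort(v)[-20:])
        out.append(np.clip(v,0,1).sum())
    return np.median(out)
# fence-bottom end/ tip rest comparison
c=-np.array(cal["R"]).T@np.array(cal["t"]);print("cam now",c,"w12 width",width("pics/w12.png",83,95),"w11 width",width("pics/w11.png",85,96),"f",cal["K"][0][0])
E
```

```text
t 21.88 F stand axes [-1.322 -0.931  8.067] pos [596.459  42.399  85.257]
cam now [0.62018655 0.11063386 0.25236271] w12 width 49.68283354034819 w11 width 45.51250000000002 f 312.60641926511715
```

Run:
```python
from h import *
cal=eyes.calibration("wrist");R=np.array(cal["R"]);tool=np.array([.59646,.0424,.08526]);T=np.load("T.npy")
ux=np.array([np.cos(np.radians(19.9)),-np.sin(np.radians(19.9)),0]);uy=np.array([-ux[1],ux[0],0])
def width(fn):
    a=cv2.imread("pics/"+fn+".png")[:,:,::-1].astype(float);B=blobs(a.astype(np.uint8),cal,(200,0,320,330));st,c=B["red"]
    o=[]
    for r in range(st[1]+4,st[1]+st[3]-4):
        g=a[r,:,1];m=int(c[0]);lo=np.median(g[m-8:m+9])
        def edge(s):
            x=m
            hi=np.median([g[m+s*(st[2]//2+k)] for k in (4,5,6)]);th=(lo+hi)/2
            while g[x]<th: x+=s
            return abs(x-s-m)+(th-g[x-s])/(g[x]-g[x-s])
        o.append(edge(1)+edge(-1))
    return np.median(o),np.std(o),st[1]+st[3]/2-.5
def pred(tp,row,z):
    c=dict(cal);c["t"]=np.array(cal["t"])-R@(np.array(tp)-tool)
    P=atz("wrist",[260,row],z,c)
    return np.linalg.norm(proj("wrist",P+ux*.012,c)-proj("wrist",P-ux*.012,c))
for fn,tp in (("w6",[.5874,.0220,.1137]),("w8",[.5871,.0212,.1136]),("w9",[.5886,.0210,.0663]),("w10",[.5966,.0429,.0663]),("w11",[.5957,.0441,.1142]),("w12",[.59645,.0424,.08525])):
    w,sd,row=width(fn)
    print(fn,round(w,2),round(sd,2),[round(pred(tp,row,.0765-d),2) for d in (0,.010,.012,.014)])
```

```text
w6 38.34 0.38 [np.float64(38.38), np.float64(36.59), np.float64(36.25), np.float64(35.92)]
w8 38.21 0.47 [np.float64(38.42), np.float64(36.63), np.float64(36.29), np.float64(35.96)]
w9 49.98 0.38 [np.float64(50.16), np.float64(47.15), np.float64(46.6), np.float64(46.05)]
w10 49.8 0.31 [np.float64(50.16), np.float64(47.15), np.float64(46.6), np.float64(46.05)]
w11 38.08 0.11 [np.float64(38.26), np.float64(36.48), np.float64(36.14), np.float64(35.81)]
w12 41.58 0.09 [np.float64(44.6), np.float64(42.2), np.float64(41.75), np.float64(41.31)]
```

The width of the tip in the picture independently gives a drop of about 12.1 mm, so the check press was good (8.0 N, held over a second). I'll release straight up.

{"fn": "apply_moves", "kwargs": {"steps": [0, 0, -0.1, 0, 0, 0, 0, 0, 0, -0.1, 0, 0, 0, 0, 0, 0, -0.2, 0, 0, 0, 0, 0, 0, -0.4, 0, 0, 0, 0, 0, 0, -0.8, 0, 0, 0, 0, 0, 0, -0.8, 0, 0, 0, 0, 0, 0, -0.6, 0, 0, 0, 0, 0, 0, -0.2, 0, 0, 0, 0, 0, 0, 0, 0, 0, 0, 0, 0, 0, 0, 0, 0, 0, 0, 0, 0, 0, 0, 0, 0, 0]}}

```text
t: 22.8
tool_pos: [0.5946, 0.0425, 0.1782]
orientation: [-2.572, -1.802, 0.003]
force: [-0.2, 0.4, 0.0]
opening: 0.0001
gripper_force: 0.0
```

Run:
```python
import m; s,T,S=m.meas("w13");print(s["force"],"rest tip was",m.np.load("T.npy")); print(m.robot.close_job())
```

```text
t 22.8 tool [0.5946 0.0425 0.1782] dq 0.007297858746741257
[249  85  28  13 352] [248 186  29  13 353] T [0.6257 0.1261 0.0765] S [0.5954 0.043  0.0885] 0.0884163691637006 20.04121773765495
[-0.176   0.3899  0.002 ] rest tip was [0.6261 0.1263 0.0765]
the job is handed in; nothing more can be done
None
```

Job handed in at about 23 s (limit 72 s): blade drawn out to a lever arm of about 103 mm, check press about 8.0 N held for over a second with the tip down about 12.1 mm, then the blade released back to rest with the gripper clear; no verdict was returned.

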